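Clamp a culture flask with the ratchet clamp

TASK

Lay the loose culture flask flat on the rubber bed of the ratchet clamp with its neck between the two yoke posts. Then wind the knob clockwise so that the sprung pad pushes the flask up to the posts, and let the pawl catch at the first tooth at which the pad bears firmly on the flask: held tight, but not a tooth further, as that strains the flask. Let go and leave the other things on the bench where they are.

Things in the scene. Friction and masses are not known exactly. Their poses are not given: they have to be found in the camera images.
- clamp_base: aluminium ratchet clamp screwed to the bench, plate 300 x 130 x 10 mm; origin at the centre of its underside; x runs along the clamp from the yoke posts to the knob, z up. Rubber bed: top 12 mm above the origin, x from -105 to -5 mm, y +-30 mm. Knob axis at x = +95 mm, y = 0. Highest point: the knob's top, 68 mm
- bed (a point): point on the bed's top (12 mm above the bench) where the flask's origin lies when the flask is home against the posts; its axes are those of clamp_base
- yoke (a point): midway between the two yoke posts, in the plane of their bearing faces, on the bed's level: x = -105 mm in the clamp's frame; axes as clamp_base. The posts (15 mm along x, 20 mm along y, tops 35 mm above the bench) leave a gap of y +-16 mm for the flask's neck
- flask: small clear culture flask lying flat, 94 x 52 x 24 mm, about 60 g; origin at the centre of its underside; x points to the neck and cap. Its box part runs from x = -47 to +23 mm, 52 mm wide (y), 23 mm high; beyond it neck and cap, 20 mm thick. Grip it across the 52 mm. When clamped its neck points to the clamp's -x: its x axis is opposite to the clamp's
- jaw: steel jaw carriage on rails; its origin coincides with clamp_base's at the start and moves 15 mm along the clamp's -x per radian of knob turn. It carries a hand-set screw and on it a sprung rubber pad (30 mm wide, 18 mm high, centre 24 mm above the bench) facing the flask's base end. At first touch the pad bears with about 6.5 N, then 1.4 N more per mm, up to 14 mm
- jaw_front (a point): point on the jaw carriage, at the middle of its face towards the pad, 24 mm above the bench; axes as clamp_base. The pad's face is 29 to 41 mm ahead of it (clamp -x): the screw's setting differs every time and is not measured, so with the flask home the free gap is 11 to 23 mm at the start
- knob (a joint): angle of the ratchet knob and wheel, 0 at the start, grows as it is turned clockwise seen from above (tightening), to 2.75 rad. 15 teeth: one catch at each multiple of 0.419 rad (24 degrees, 6.3 mm of jaw travel); turn 0.05 to 0.1 rad past it to be sure that the pawl has dropped in. Let go, a loaded knob falls back to 0.03 to 0.05 rad short of the last multiple passed and stays
- wheel (a point): centre of the ratchet wheel's underside, on the knob axis, 29 mm above the bench; axes as clamp_base. Toothed wheel of radius 36 mm, 7 mm thick; the pawl lies on its -y side and blocks turning back. Unloaded, the knob drags with some 0.01 to 0.05 N m and kicks forward briefly as the pawl drops; the pad adds 0.015 N m per newton, so about 0.1 N m from first touch
- knob_grip (a point): centre of the knob's black grip bar, on the knob's axis, 59 mm above the bench; the bar is 44 mm long (this point's x), 14 mm thick (y) and runs from 18 mm below to 9 mm above this point; below it a round flange of radius 23 mm. Grip it across the 14 mm; it is the same after half a turn
- lab_timer: bystander: countdown timer, 62 x 62 x 17 mm, face up, origin at the centre of its underside
- slide_box: bystander: dark slide box, 88 x 100 x 38 mm, origin at the centre of its underside
- petri_dish: bystander: petri dish, 60 mm across, 14 mm high, origin at the centre of its underside
- marker: bystander: marker pen lying down, 132 mm long along y, 13 mm thick
- tube_50ml: bystander: lying 50 ml tube, 116 mm long along y, 35 mm thick
Mind the look-alikes: they are no part of the job. What is shaped like the flask but yellow is not meant.

How it is judged:
By the outcome, as a careful person would: the job done as asked, in the order asked, and still so for the second after the job is handed in, with the robot touching nothing.
It also fails if it takes over 72 s, if anything falls off the work surface, if the arm or the gripper's body presses on something with over 40 N, if the wrist force passes 120 N, or if a joint passes its speed limit or range.

ROBOT

A 6-joint arm with a two-finger parallel gripper is mounted at the origin on a cart in front of the work surface, level with it; the furniture and walls round the work are solid. World frame = base frame: x ahead of the robot, y to its left, z up, the work surface at z = 0. Lengths are in m, angles in rad, forces in N, time in s.
With the tool pointing down it reaches from about 0.3 to 0.875 m from the base axis. Payload 6.4 kg.
Tool frame: the origin (TCP) lies on the centre line of the jaws, within the pads' length; the fingertips stand 25 mm ahead of it and the grasp point (between the pads) lies 6 mm ahead of it; z points along the fingers, y is the line along which they close (so a half turn about z gives the same grasp; the last joint's range is limited). The gripper opens to 85 mm and grips with 20 to 120 N. Pads are 22 mm wide; open, the fingers measure 114 mm over their backs; the gripper's body (76 mm by 85 mm) begins 54 mm behind the grasp point. The pads swing forward as they close: fully open they stand 13 mm farther back than shut.
Start: joints at [-0.206, 0.181, 1.607, -0, 1.354, -0.206], TCP at [0.575, 0, 0.256] pointing down, gripper open.
Joint ranges: [-2.99, 2.99], [-0.89, 2.07], [0.3, 2.58], [-1.14, 4.28], [0, 2.63], [-3.12, 3.12]. Speed limits (rad/s): [2.57, 2.57, 3.01, 3.14, 3.14, 3.14].

INTERFACE

Orientations are given as a unit quaternion [w, x, y, z].
In Python, from bench import get_obs, camera, hand_in, spot_in gives the robot as it stands.
- The arm moves only by the shell command python3 -m jog 'ROWS'. ROWS is JSON, one flat list of numbers, 7 for each row, row after row: the shift along the tool's x, y, z in m, then the turn, a rotation vector about the tool's x, y, z in rad, then the closure, from 0 (fully open) to 1 (shut). A call has 1 to 20 rows; each row is the pose to reach, as a shift and turn from the pose commanded when the call began, along the tool's axes at that moment; what a row does not reach only later rows make up. A row lasts 1/8 s, in which the tool goes at most 62.5 mm and 10.7 degrees, less where a joint would pass 70% of its speed; a pose out of reach is approached as far as the arm can. A call with a gripper value outside its range is refused whole. The fingers move at their own pace and stop on an object; the grip force is fixed at half the most. Time passes only in rows, so rows that repeat a pose let the fingers close. It gives the time, the measured TCP pose, the force, the opening and the grip force at its end, in the units of the state.
- get_obs(): the state, without advancing time (a new reading comes with each control period).
- camera(name): name is "scene" or "side" or "wrist"; returns a dict with "frame" (480x640x3 uint8, red, green, blue), "mtx" (3x3 intrinsics, pixels), "distortion" ([k1, k2, p1, p2, k3] as OpenCV has them; the pictures are not rectified), "extrinsics" (4x4, takes a point from camera to world coordinates). Camera axes: x right, y up, looking along -z (the intrinsics and any distortion apply to the point x, -y, -z); pixel columns grow to the right and rows downward; lengths in m; the calibration is good to about 2 mm. A picture is of the moment at which its call begins. There is no depth.
- hand_in(): hands the job in; it is judged then, once.
Trained networks look in a picture, given as the dict that the camera call returned (one of the last four; its "shot" number tells which), for a name from the list of things; names that differ only in an ending like _2 or _b are one class to them, and where a whole thing is asked for, a point or a joint stands for the part that bears it (a point fixed in the world has none). Each returns a list of dicts, best first, with "confidence" (0 to 1); they miss things now and then, are a little off and sometimes report something else, mostly with a low value. They report only what shows in the picture. A call takes as long as a camera call. They do not tell look-alikes from the thing itself.
- spot_in(picture, name): "xyz" ([x, y, z] in m, in world coordinates, good to about 4 mm: the middle of the surface that is visible of it).
The state is a dict: "time_s": time; "q": joint angles; "dq": joint speeds; "joint_efforts": joint torques, N m; "eef_pos": TCP position; "eef_rot": TCP orientation; "wrist_force": force on the tool from outside, world axes, zero at the start; "torque": the same for the moment, N m; "opening": opening from 0.0 (shut) to 1.0 (fully open); "grasp_force": force on a finger pad.
Only numpy, scipy, OpenCV 4.12 (cv2) and the standard library are available. Lean on these libraries where they do the work, as an engineer would, in place of code of your own. Each camera call takes 0.05 s, during which the arm holds its last target. There are 200 camera calls.

## Working session

There is one attempt and no reset: what is moved stays moved. The work goes in short steps, Python scripts to look and compute and a shell command to move; the robot and the scene stay as the last step left them, time stands still between calls to the robot, and variables do not carry over. Pictures are saved under pics/ and viewed, at most 10 in all, crops included, and the job is handed in when it is done.

```bash
ls; mkdir -p pics; cat > h.py <<'E'
import numpy as np,cv2
from bench import get_obs,camera,spot_in
def save(c,name,crop=None,s=1):
    im=c["frame"][:,:,::-1].copy()
    if crop: im=im[crop[1]:crop[3],crop[0]:crop[2]]
    if s!=1: im=cv2.resize(im,None,fx=s,fy=s,interpolation=cv2.INTER_CUBIC)
    cv2.imwrite("pics/"+name,im)
def proj(c,P):
    P=np.atleast_2d(P); E=np.linalg.inv(c["extrinsics"]); p=P@E[:3,:3].T+E[:3,3]
    p=p*[1,-1,-1]
    return cv2.projectPoints(p,np.zeros(3),np.zeros(3),np.array(c["mtx"]),np.array(c["distortion"]))[0][:,0]
def ray(c,uv,z):
    n=cv2.undistortPoints(np.array(uv,float).reshape(-1,1,2),np.array(c["mtx"]),np.array(c["distortion"]))[:,0]
    d=np.c_[n[:,0],-n[:,1],-np.ones(len(n))]@np.array(c["extrinsics"])[:3,:3].T
    o=np.array(c["extrinsics"])[:3,3]
    return o+d*((z-o[2])/d[:,2])[:,None]
E
python3 - <<'E'
from h import *
a=camera("scene");b=camera("side")
save(a,"scene.png");save(b,"side.png")
for n in ["flask","clamp_base","knob_grip","jaw","wheel"]:
    for c,l in((a,"scene"),(b,"side")):
        for d in spot_in(c,n)[:4]: print(n,l,np.round(d["xyz"],3),round(d["confidence"],2),proj(c,d["xyz"]).round())
print(get_obs()["eef_rot"])
E
```

```text
pics
flask scene [ 0.576 -0.113  0.028] 0.78 [[321. 254.]]
flask scene [ 0.52  -0.289  0.021] 0.65 [[375. 237.]]
flask side [ 0.58  -0.138  0.023] 0.98 [[331. 272.]]
flask side [ 0.402 -0.413  0.023] 0.98 [[288. 391.]]
flask side [ 0.521 -0.308  0.024] 0.89 [[334. 330.]]
flask side [ 0.443 -0.148  0.014] 0.23 [[270. 291.]]
clamp_base scene [0.528 0.172 0.011] 0.75 [[260. 316.]]
clamp_base scene [0.535 0.16  0.03 ] 0.35 [[261. 306.]]
clamp_base side [0.533 0.112 0.017] 0.62 [[278. 223.]]
knob_grip scene [0.555 0.234 0.039] 0.93 [[231. 315.]]
knob_grip side [0.554 0.213 0.036] 0.64 [[276. 198.]]
knob_grip side [ 0.521 -0.306  0.023] 0.37 [[334. 330.]]
jaw scene [0.533 0.158 0.032] 0.9 [[263. 305.]]
jaw scene [0.55  0.234 0.038] 0.7 [[233. 316.]]
jaw side [0.538 0.143 0.027] 0.52 [[277. 214.]]
jaw side [0.554 0.209 0.037] 0.15 [[276. 198.]]
wheel scene [0.53  0.167 0.016] 0.64 [[261. 313.]]
wheel side [0.535 0.107 0.013] 0.82 [[280. 225.]]
[2.02535728e-05 7.07104958e-01 7.07108604e-01 9.31796539e-06]
```

View pics/scene.png

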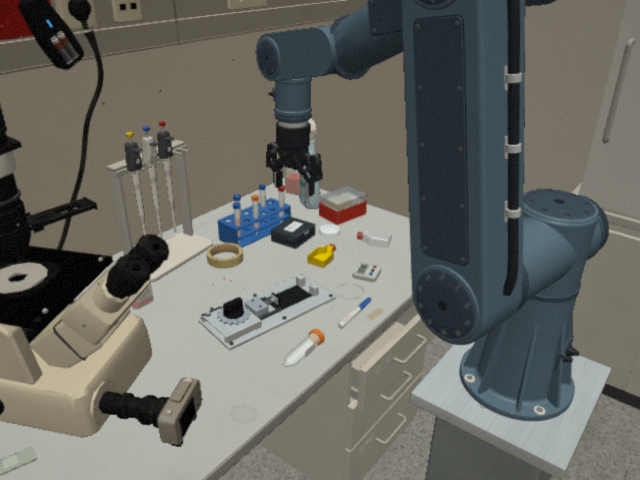

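View pics/side.png

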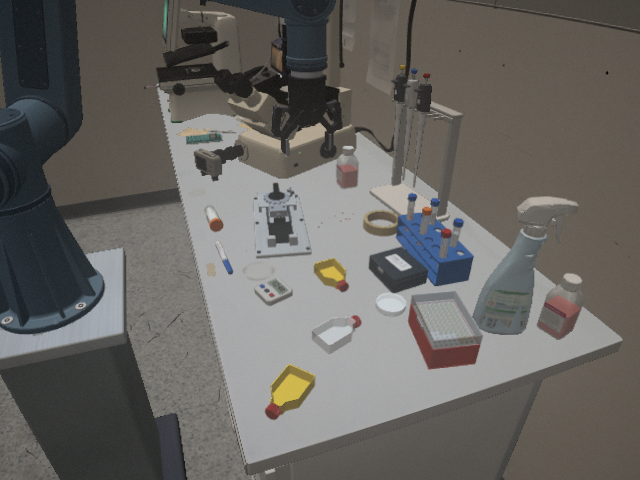

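The things that could be taken for the flask are, in the side view, the clear flask at (336,331), a yellow one at (331,272) and another yellow one at (290,390). I choose the clear one. I'll look at the clamp from above on the way, then go over the flask and check it in a close crop.

```bash
python3 -m jog '[0.06,-0.018,0,0,0,0,0, 0.12,-0.035,0,0,0,0,0, 0.12,-0.035,0,0,0,0,0]'
python3 - <<'E'
from h import *
c=camera("wrist");save(c,"w1.png");np.save("w1.npy",c,allow_pickle=True)
print(np.round(c["extrinsics"],3))
for n in ["clamp_base","knob_grip","jaw","jaw_front","wheel"]:
    for d in spot_in(c,n)[:3]: print(n,np.round(d["xyz"],3),round(d["confidence"],2),proj(c,d["xyz"]).round())
E
python3 -m jog '[-0.06,0,0,0,0,0,0, -0.12,0,0,0,0,0,0, -0.18,-0.005,0,0,0,0,0, -0.24,-0.01,0,0,0,0,0, -0.30,-0.015,0,0,0,0,0,-0.36,-0.02,0,0,0,0,0,-0.39,-0.02,0,0,0,0,0,-0.39,-0.02,0,0,0,0,0]'
python3 - <<'E'
from h import *
c=camera("wrist");save(c,"w2.png");np.save("w2.npy",c,allow_pickle=True)
for n in ["flask"]:
    for d in spot_in(c,n)[:3]: print(n,np.round(d["xyz"],3),round(d["confidence"],2),proj(c,d["xyz"]).round())
E
```

```text
time_s: 0.98
eef_pos: [0.5386, 0.1237, 0.2564]
eef_rot: [-0.0, 0.705, 0.709, 0.0]
wrist_force: [0.6, 0.2, -0.8]
opening: 0.996
grasp_force: 0.0
[[ 1.    -0.004 -0.     0.539]
 [ 0.004  0.951  0.309  0.203]
 [-0.001 -0.309  0.951  0.374]
 [ 0.     0.     0.     1.   ]]
clamp_base [0.54  0.154 0.01 ] 0.56 [[322. 167.]]
knob_grip [0.556 0.223 0.042] 0.64 [[342.  85.]]
knob_grip [0.54  0.156 0.013] 0.37 [[321. 165.]]
jaw [0.542 0.158 0.032] 0.77 [[324. 167.]]
jaw_front [0.543 0.161 0.039] 0.73 [[325. 164.]]
wheel [0.541 0.157 0.012] 0.95 [[322. 165.]]
time_s: 2.28
eef_pos: [0.519, -0.2735, 0.256]
eef_rot: [-0.0, 0.709, 0.705, -0.0]
wrist_force: [-0.1, 1.1, 0.3]
opening: 1.0
grasp_force: 0.0
flask [ 0.42  -0.387  0.019] 0.95 [[221. 315.]]
flask [ 0.584 -0.133  0.027] 0.63 [[401.  32.]]
flask [ 0.518 -0.297  0.023] 0.59 [[319. 229.]]
```

View pics/w1.png

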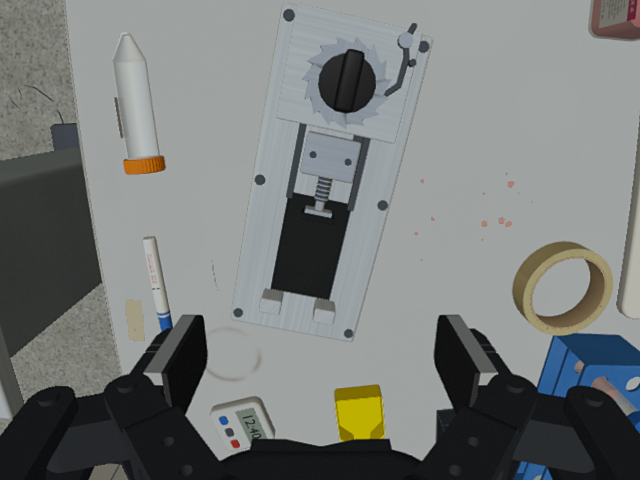

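View pics/w2.png

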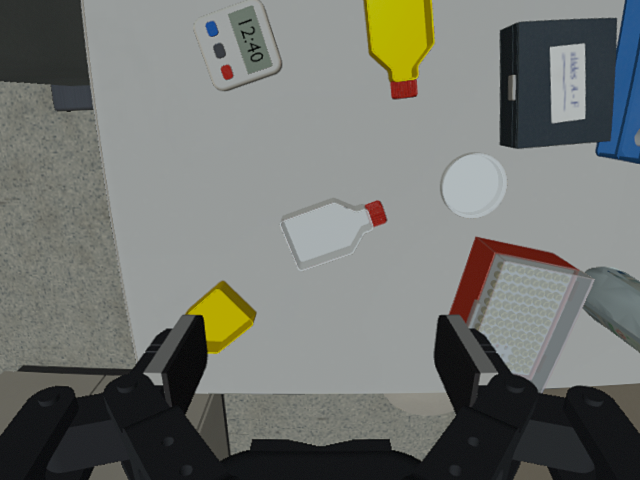

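The w1 view shows the clamp: knob bar at about (348,80), posts at (271,300) and (324,311), plate corners near (233,320) and (353,341). The w2 view shows the clear flask with a red cap at (330,232), with its neck pointing right and slightly up. The yellow ones are at (400,45) and (222,318). Next is one close crop to refine these pixels.

```bash
python3 - <<'E'
from h import *
a=np.load("w1.npy",allow_pickle=True).item();b=np.load("w2.npy",allow_pickle=True).item()
A=cv2.resize(a["frame"][0:350,225:445,::-1],None,fx=1.7,fy=1.7,interpolation=2)
B=cv2.resize(b["frame"][185:285,270:395,::-1],None,fx=3.2,fy=3.2,interpolation=2)
im=np.zeros((595,374+400,3),np.uint8);im[:595,:374]=A[:595,:374];im[:320,374:]=B[:320,:400]
cv2.imwrite("pics/crop.png",im)
E
```

```text
(no output)
```

View pics/crop.png

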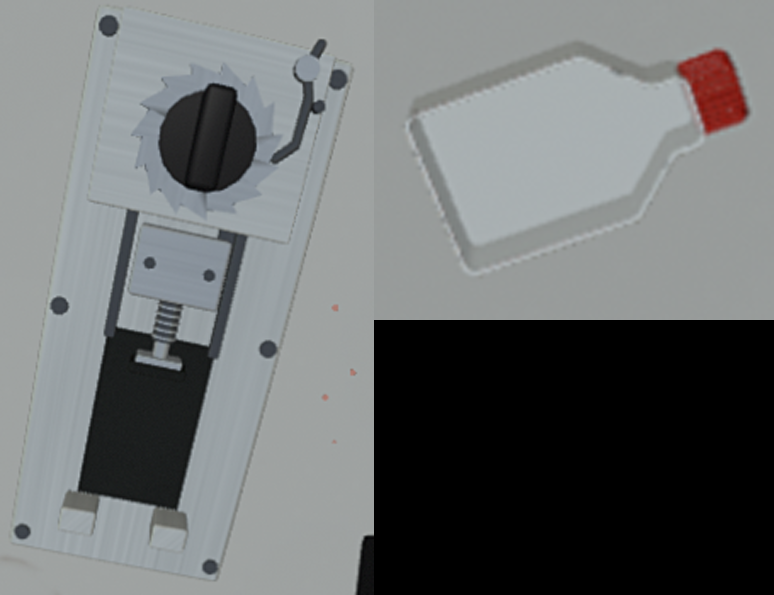

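The crop confirms the target is the clear flask with the red cap.

```bash
python3 - <<'E'
from h import *
a=np.load("w1.npy",allow_pickle=True).item();b=np.load("w2.npy",allow_pickle=True).item()
def fit(L,W):
    L=np.array(L);W=np.array(W)[:,:2];lc=L.mean(0);wc=W.mean(0)
    l=L-lc;w=W-wc;th=np.arctan2((l[:,0]*w[:,1]-l[:,1]*w[:,0]).sum(),(l*w).sum())
    R=np.array([[np.cos(th),-np.sin(th)],[np.sin(th),np.cos(th)]]);t=wc-R@lc
    print("th",th.round(4),"org",t.round(4),"res mm",((W-(L@R.T+t))*1e3).round(1).tolist());return th,R,t
px=np.array([[100,5],[352,65],[217,580],[12,543]])/1.7+[225,0]
W=ray(a,px,.01);th,R,t=fit([[.15,.065],[.15,-.065],[-.15,-.065],[-.15,.065]],W)
for n,p,z in[("bedL",(79,491),.012),("bedR",(178,508),.012),("bar",(212,138),.068),("pad",(158,368),.024),("padtop",(158,362),.033)]:
    w=ray(a,np.array(p)/1.7+[225,0],z)[0,:2];print(n,w.round(4),"clamp",((w-t)@R).round(4))
px=(np.array([[412,122],[472,272],[637,220],[580,57]])-[374,0])/3.2+[270,185]
W=ray(b,px,.023);print(W.round(4).tolist())
fit([[-.047,.026],[-.047,-.026],[.010,-.026],[.010,.026]],W)
print(ray(b,(np.array([[740,88]])-[374,0])/3.2+[270,185],.01))
# bar ends
w=ray(a,np.array([(219,90),(202,190)])/1.7+[225,0],.068);print(w.round(3),np.arctan2(*(w[0]-w[1])[:2]))
o=get_obs();print(o["eef_pos"],o["eef_rot"],o["q"])
E
```

```text
th 1.3698 org [0.5409 0.1318] res mm [[1.3, -1.9], [-2.1, -1.9], [-1.1, 2.5], [1.9, 1.3]]
bedL [0.4913 0.0349] clamp [-0.1049  0.0293]
bedR [0.549  0.0243] clamp [-0.1037 -0.0294]
bar [0.5599 0.2241] clamp [ 0.0942 -0.0002]
pad [0.5371 0.1119] clamp [-0.0202 -0.0002]
padtop [0.5372 0.1175] clamp [-0.0148  0.0008]
[[0.4847, -0.2917, 0.023], [0.5007, -0.3375, 0.023], [0.5489, -0.3216, 0.023], [0.5321, -0.2732, 0.023]]
th 0.3404 org [ 0.534  -0.2998] res mm [[3.6, -0.7], [2.3, 2.5], [-3.3, -0.6], [-2.6, -1.2]]
[[ 0.57926673 -0.28557087  0.01      ]]
[[0.562 0.243 0.068]
 [0.556 0.203 0.068]] 0.1549469663162134
[ 0.51948531 -0.27050302  0.25591436] [-4.98760738e-04  7.07804063e-01  7.06408621e-01  1.41310122e-04] [-6.82788045e-01  2.05202574e-01  1.57913573e+00  3.93109175e-04
  1.35821732e+00 -6.80897717e-01]
```

```bash
python3 -m jog '[-0.01,0,0.0,0,0,-0.18,0, -0.02,0.001,0.01,0,0,-0.36,0, -0.03,0.002,0.02,0,0,-0.54,0, -0.0335,0.004,0.04,0,0,-0.72,0, -0.0335,0.004,0.06,0,0,-0.9,0, -0.0335,0.004,0.08,0,0,-1.08,0, -0.0335,0.004,0.1,0,0,-1.26,0, -0.0335,0.004,0.11,0,0,-1.44,0, -0.0335,0.004,0.11,0,0,-1.62,0, -0.0335,0.004,0.11,0,0,-1.8,0, -0.0335,0.004,0.11,0,0,-1.906,0, -0.0335,0.004,0.11,0,0,-1.906,0, -0.0335,0.004,0.11,0,0,-1.906,0]'
python3 - <<'E'
from h import *
c=camera("wrist")
o=get_obs();print(o["eef_pos"],o["eef_rot"],o["q"])
for d in spot_in(c,"flask")[:3]: print(np.round(d["xyz"],3),round(d["confidence"],2))
th=.335;R=np.array([[np.cos(th),-np.sin(th)],[np.sin(th),np.cos(th)]]);t=np.array([.535,-.300])
im=c["frame"]
for z,col in((.0,(0,0,255)),(.023,(255,0,255))):
    L=np.array([[-.047,.026],[-.047,-.026],[.010,-.026],[.023,-.01],[.047,-.01],[.047,.01],[.023,.01],[.010,.026]])@R.T+t
    p=proj(c,np.c_[L,np.full(len(L),z)]).astype(int);cv2.polylines(im,[p.reshape(-1,1,2)],True,col,1)
save(c,"w3.png")
E
```

```text
time_s: 4.0
eef_pos: [0.5242, -0.3028, 0.1464]
eef_rot: [0.0, -0.166, 0.986, 0.0]
wrist_force: [0.3, 0.4, 1.6]
opening: 0.998
grasp_force: 0.0
[ 0.52415966 -0.30294046  0.14637313] [ 3.04083088e-05 -1.66305561e-01  9.86074266e-01  2.34157742e-05] [-7.19919296e-01  3.62972724e-01  1.61617485e+00  8.36034231e-05
  1.16244297e+00 -2.62491255e+00]
[ 0.56  -0.116  0.028] 0.82
[ 0.515 -0.302  0.026] 0.8
[ 0.423 -0.392  0.02 ] 0.7
```

View pics/w3.png

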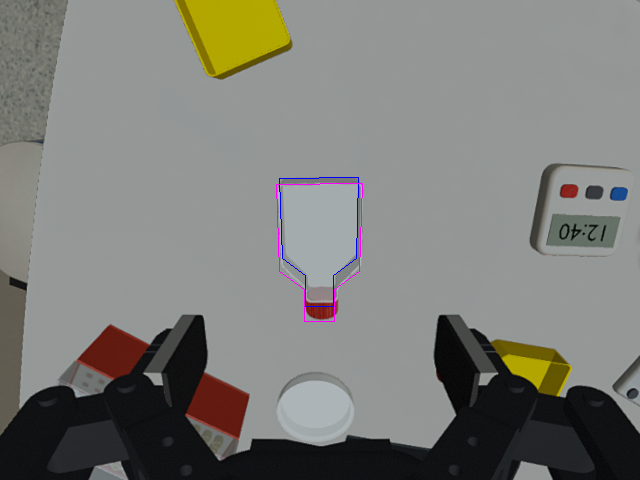

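The projected flask model fits the picture well. I'll descend, grip and lift.

```bash
python3 -m jog '[0,0,0.05,0,0,0,0, 0,0,0.09,0,0,0,0, 0,0,0.11,0,0,0,0, 0,0,0.118,0,0,0,0, 0,0,0.118,0,0,0,0.2, 0,0,0.118,0,0,0,0.6, 0,0,0.118,0,0,0,0.6, 0,0,0.118,0,0,0,0.6, 0,0,0.118,0,0,0,0.6, 0,0,0.118,0,0,0,0.6]'
python3 -m jog '[0,0,-0.04,0,0,0,0.6, 0,0,-0.09,0,0,0,0.6, 0,0,-0.12,0,0,0,0.6, 0,0,-0.12,0,0,0,0.6]'
python3 - <<'E'
from h import *
c=camera("wrist");save(c,"w4.png");np.save("w4.npy",c,allow_pickle=True)
o=get_obs();print(o["eef_pos"],o["eef_rot"],o["opening"],o["grasp_force"],o["q"])
E
```

```text
time_s: 5.35
eef_pos: [0.5252, -0.3045, 0.0303]
eef_rot: [0.001, -0.167, 0.986, -0.001]
wrist_force: [0.3, 0.1, 6.4]
opening: 0.593
grasp_force: 64.4
time_s: 5.85
eef_pos: [0.5256, -0.3048, 0.1518]
eef_rot: [0.002, -0.167, 0.986, -0.003]
wrist_force: [0.5, -0.2, -1.2]
opening: 0.594
grasp_force: 63.7
[ 0.52450587 -0.30387061  0.14942375] [ 8.50599006e-04 -1.66826252e-01  9.85985393e-01 -1.04033521e-03] 0.5924725620469966 63.665900230407715 [-7.20677387e-01  3.59122709e-01  1.61443623e+00  8.43521735e-06
  1.16534611e+00 -2.62669720e+00]
```

View pics/w4.png

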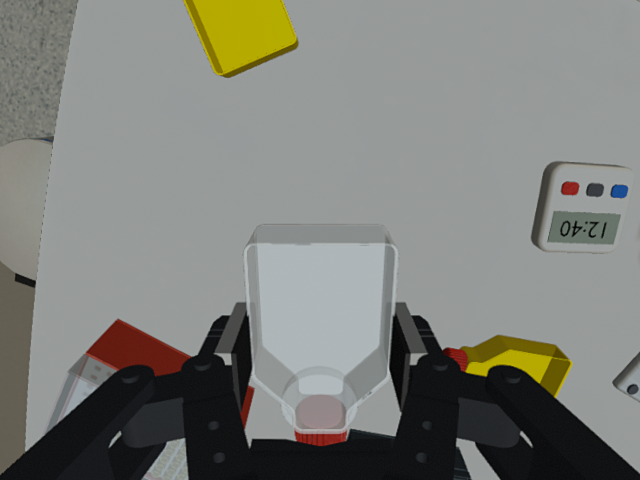

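```bash
python3 - <<'E'
from h import *
c=np.load("w4.npy",allow_pickle=True).item()
from scipy.spatial.transform import Rotation as Ro
o=get_obs();q=o["eef_rot"];R=Ro.from_quat([q[1],q[2],q[3],q[0]]).as_matrix();p=np.array(o["eef_pos"])
for n,uv,dz in(("top",[[265,243],[380,243]],.007),("bot",[[265,225],[380,225]],.030),("cap",[[321,443]],.02)):
    print(n,((ray(c,uv,p[2]-dz)-p)@R).round(4).tolist())
th=1.3698;Rc=np.array([[np.cos(th),-np.sin(th)],[np.sin(th),np.cos(th)]]);t=np.array([.5409,.1318])
g=Rc@[-.079+.012,0]+t;print("target",g,R.round(3).tolist())
d=np.r_[g-p[:2],0];print("d tool",(d@R).round(4)); print("yaw tool x",np.arctan2(R[1,0],R[0,0]))
E
```

```text
top [[0.0356, -0.0201, 0.007], [0.0357, 0.0182, 0.0069]]
bot [[0.0353, -0.0232, 0.03], [0.0353, 0.0214, 0.0299]]
cap [[-0.0641, -0.0015, 0.0201]]
target [0.52752374 0.06614883] [[-0.944, -0.329, 0.002], [-0.329, 0.944, -0.002], [-0.001, -0.002, -1.0]]
d tool [-0.1246  0.3484 -0.0006]
yaw tool x -2.8063709343517007
```

```bash
python3 -m jog '[-0.01,0.03,0,0,0,0.17,0.6, -0.021,0.06,0,0,0,0.34,0.6, -0.031,0.09,0,0,0,0.51,0.6, -0.041,0.12,0,0,0,0.68,0.6, -0.053,0.15,0,0,0,0.85,0.6, -0.063,0.18,0,0,0,1.02,0.6, -0.074,0.21,0,0,0,1.19,0.6, -0.085,0.24,0,0,0,1.36,0.6, -0.096,0.27,0,0,0,1.53,0.6, -0.107,0.30,0,0,0,1.70,0.6, -0.118,0.33,0,0,0,1.87,0.6, -0.1246,0.3484,0,0,0,2.02,0.6, -0.1246,0.3484,0,0,0,2.107,0.6, -0.1246,0.3484,0,0,0,2.107,0.6, -0.1246,0.3484,0,0,0,2.107,0.6]'
python3 - <<'E'
from h import *
c=camera("wrist")
from scipy.spatial.transform import Rotation as Ro
o=get_obs();q=o["eef_rot"];R=Ro.from_quat([q[1],q[2],q[3],q[0]]).as_matrix();p=np.array(o["eef_pos"])
th=1.3698;Rc=np.array([[np.cos(th),-np.sin(th)],[np.sin(th),np.cos(th)]]);t=np.array([.5409,.1318])
print(p,"clamp",(p[:2]-t)@Rc,"yaw",np.arctan2(R[1,0],R[0,0])-th,o["q"],o["opening"])
g=np.r_[Rc@[-.067,0]+t,p[2]];print("d tool",((g-p)@R).round(4))
def L(P,col):
    P=np.array(P);w=np.c_[P[:,:2]@Rc.T+t,P[:,2]];cv2.polylines(im,[proj(c,w).astype(int).reshape(-1,1,2)],True,col,1)
im=c["frame"]
L([[.15,.065,.01],[.15,-.065,.01],[-.15,-.065,.01],[-.15,.065,.01]],(255,0,0))
L([[-.005,.03,.012],[-.005,-.03,.012],[-.105,-.03,.012],[-.105,.03,.012]],(0,255,0))
for s in(1,-1): L([[-.105,s*.016,.035],[-.105,s*.036,.035],[-.12,s*.036,.035],[-.12,s*.016,.035]],(255,0,255))
save(c,"w5.png")
E
```

```text
time_s: 7.78
eef_pos: [0.5264, 0.0664, 0.1472]
eef_rot: [-0.001, 0.774, 0.633, -0.001]
wrist_force: [0.2, -0.5, -0.7]
opening: 0.592
grasp_force: 63.6
[0.52659744 0.06626579 0.14750344] clamp [-0.06707033  0.000931  ] yaw 0.0008620511504917605 [-9.86260874e-02  2.10691031e-01  1.80946889e+00 -1.56695649e-05
  1.12283334e+00  1.01515094e-01] 0.588868951646117
d tool [ 0.0001  0.0009 -0.    ]
```

View pics/w5.png

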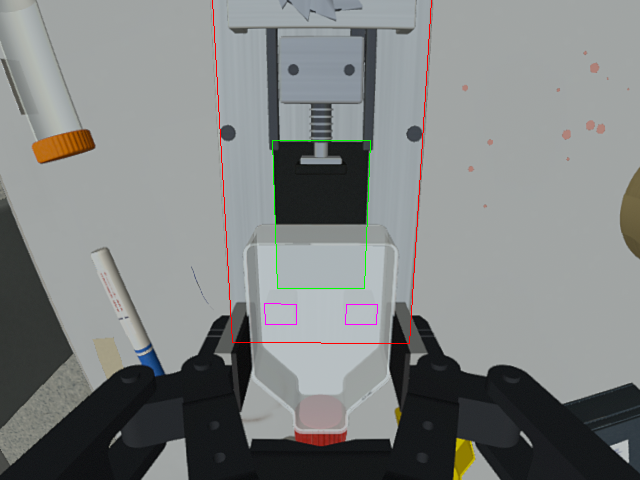

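```bash
python3 -m jog '[0,0.001,0.05,0,0,0,0.6, 0,0.001,0.085,0,0,0,0.6, 0,0.001,0.098,0,0,0,0.6, 0,0.001,0.102,0,0,0,0.6, 0,0.001,0.1045,0,0,0,0.6, 0,0.001,0.1045,0,0,0,0.6, 0,0.001,0.1045,0,0,0,0.6]'

```

```text
time_s: 8.7
eef_pos: [0.5287, 0.0663, 0.0447]
eef_rot: [0.001, 0.774, 0.633, 0.001]
wrist_force: [-0.2, -0.2, -0.8]
opening: 0.593
grasp_force: 63.6
```

```bash
python3 -m jog '[0,0,0.001,0,0,0,0.6, 0,0,0.002,0,0,0,0.6, 0,0,0.002,0,0,0,0.6]'
python3 -m jog '[0,0,0.001,0,0,0,0.6, 0,0,0.001,0,0,0,0.6]'
```

```text
time_s: 9.07
eef_pos: [0.5282, 0.0663, 0.0423]
eef_rot: [0.0, 0.774, 0.633, 0.0]
wrist_force: [-2.2, 0.7, 5.0]
opening: 0.59
grasp_force: 64.2
time_s: 9.32
eef_pos: [0.5283, 0.0663, 0.0422]
eef_rot: [0.0, 0.774, 0.633, -0.0]
wrist_force: [-5.5, -1.0, 15.5]
opening: 0.587
grasp_force: 65.5
```

```bash
python3 -m jog '[0,0,-0.001,0,0,0,0.3, 0,0,-0.001,0,0,0,0.1, 0,0,-0.001,0,0,0,0.1, 0,0,-0.001,0,0,0,0.1,0,0,-0.03,0,0,0,0.1, 0,0,-0.07,0,0,0,0.1, 0,0,-0.11,0,0,0,0.1,0,0,-0.11,0,0,0,0.1]'
python3 - <<'E'
from h import *
c=camera("wrist")
from scipy.spatial.transform import Rotation as Ro
o=get_obs();q=o["eef_rot"];R=Ro.from_quat([q[1],q[2],q[3],q[0]]).as_matrix();p=np.array(o["eef_pos"])
th=1.3698;Rc=np.array([[np.cos(th),-np.sin(th)],[np.sin(th),np.cos(th)]]);t=np.array([.5409,.1318])
print(p,"clamp",(p[:2]-t)@Rc,"yaw",np.arctan2(R[1,0],R[0,0])-th,o["opening"])
g=np.r_[Rc@[.095,0]+t,p[2]];print("knob d tool",((g-p)@R).round(4))
np.save("w6.npy",c,allow_pickle=True)
save(c,"w6.png",(170,0,470,450),1.33)
E
```

```text
time_s: 10.32
eef_pos: [0.5306, 0.0661, 0.1543]
eef_rot: [0.003, 0.774, 0.633, 0.003]
wrist_force: [-0.3, -0.7, -0.3]
opening: 0.906
grasp_force: 0.0
[0.52909791 0.06621752 0.15219962] clamp [-0.06661842 -0.00152877] yaw 3.320078088608902e-05 0.8968484725286453
knob d tool [ 0.1616 -0.0015  0.    ]
```

View pics/w6.png

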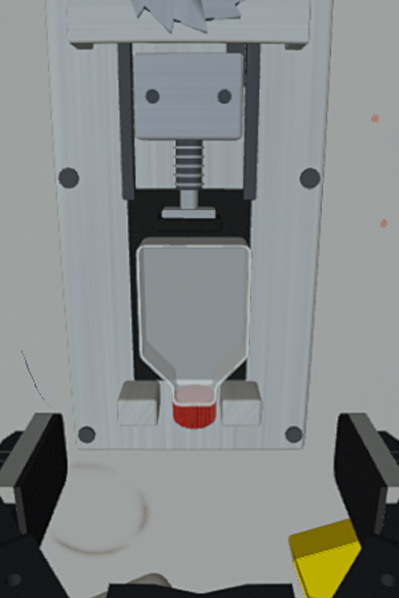

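The flask lies on the bed with its neck between the posts, and the jaw pad faces its base. I'll measure the gap, then go over the knob.

```bash
python3 - <<'E'
from h import *
c=np.load("w6.npy",allow_pickle=True).item()
th=1.3698;Rc=np.array([[np.cos(th),-np.sin(th)],[np.sin(th),np.cos(th)]]);t=np.array([.5409,.1318])
for n,uv,z in(("padfront",(189,217),.033),("basetopL",(145,246),.035),("basetopR",(245,246),.035),("basebot",(194,239),.012),("shoulderL",(137,352),.035),("shoulderR",(251,350),.035),("capL",(174,410),.025),("capR",(215,410),.025),("postL face",(138,382),.035)):
    print(n,((ray(c,np.array(uv)/1.33+[170,0],z)[0,:2]-t)@Rc).round(4))
E
python3 -m jog '[0.055,0,0,0,0,0,0.1, 0.11,-0.001,0,0,0,0,0.1, 0.1616,-0.0015,0,0,0,0,0.2, 0.1616,-0.0015,0,0,0,0,0.4, 0.1616,-0.0015,0,0,0,0,0.4]'
python3 - <<'E'
from h import *
c=camera("wrist");d=camera("scene")
from scipy.spatial.transform import Rotation as Ro
o=get_obs();q=o["eef_rot"];R=Ro.from_quat([q[1],q[2],q[3],q[0]]).as_matrix();p=np.array(o["eef_pos"])
th=1.3698;Rc=np.array([[np.cos(th),-np.sin(th)],[np.sin(th),np.cos(th)]]);t=np.array([.5409,.1318])
print(p,"clamp",(p[:2]-t)@Rc,"yaw",np.arctan2(R[1,0],R[0,0])-th,o["opening"],o["q"])
g=np.r_[Rc@[.095,0]+t,p[2]];print("knob d tool",((g-p)@R).round(4))
for s in spot_in(c,"knob_grip")[:2]: print(np.round(s["xyz"],3),s["confidence"])
save(c,"w7.png")
E
```

```text
padfront [-0.0166  0.0003]
basetopL [-0.0292  0.02  ]
basetopR [-0.0293 -0.0247]
basebot [-0.0299 -0.0018]
shoulderL [-0.08    0.0254]
shoulderR [-0.0792 -0.0288]
capL [-0.1161  0.0088]
capR [-0.1162 -0.0123]
postL face [-0.0956  0.0256]
time_s: 11.0
eef_pos: [0.5577, 0.2247, 0.1489]
eef_rot: [-0.001, 0.774, 0.633, -0.002]
wrist_force: [-1.2, 0.1, -0.7]
opening: 0.598
grasp_force: 0.0
[0.55821967 0.22381982 0.14971198] clamp [0.09362509 0.00140037] yaw -0.0011241658692195955 0.5977436168745904 [ 1.84326815e-01  3.51996694e-01  1.62337851e+00 -3.13951087e-04
  1.16826344e+00  3.86571521e-01]
knob d tool [ 0.0014  0.0014 -0.    ]
[0.562 0.228 0.042] 0.82
```

View pics/w7.png

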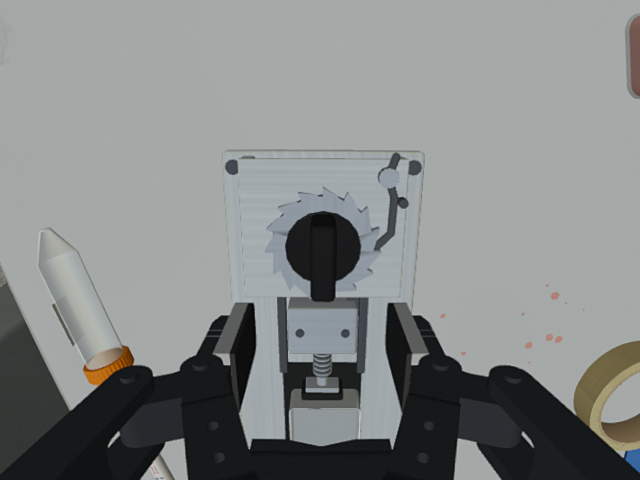

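```bash
python3 -m jog '[0.0014,0.0014,0.04,0,0,0,0.4, 0.0014,0.0014,0.065,0,0,0,0.4, 0.0014,0.0014,0.0785,0,0,0,0.4, 0.0014,0.0014,0.0785,0,0,0,0.7, 0.0014,0.0014,0.0785,0,0,0,1, 0.0014,0.0014,0.0785,0,0,0,1, 0.0014,0.0014,0.0785,0,0,0,1, 0.0014,0.0014,0.0785,0,0,0,1]'
cat > st.py <<'E'
from h import *
from scipy.spatial.transform import Rotation as Ro
o=get_obs();q=o["eef_rot"];R=Ro.from_quat([q[1],q[2],q[3],q[0]]).as_matrix();p=np.array(o["eef_pos"])
th=1.3698;Rc=np.array([[np.cos(th),-np.sin(th)],[np.sin(th),np.cos(th)]]);t=np.array([.5409,.1318])
print(p.round(4),"clamp",((p[:2]-t)@Rc).round(4),"cw angle",(th-np.arctan2(R[1,0],R[0,0])).round(4),"q6",o["q"][5],"op",round(o["opening"],3),"gf",o["grasp_force"],"F",np.round(o["wrist_force"],2),"T",np.round(o["torque"],3),"j6",np.round(o["joint_efforts"][5],3))
E
python3 st.py
```

```text
time_s: 12.15
eef_pos: [0.5593, 0.2263, 0.0736]
eef_rot: [-0.001, 0.774, 0.633, -0.001]
wrist_force: [-7.4, -0.8, 6.2]
opening: 0.151
grasp_force: 59.8
[0.5593 0.2263 0.0736] clamp [0.0963 0.0008] cw angle -0.0002 q6 0.38829831443542384 op 0.151 gf 59.78173077106476 F [-7.36 -0.78  6.19] T [-0.025  1.225 -0.063] j6 -0.088
```

```bash
python3 -m jog '[0,-0.001,-0.002,0,0,0,1, 0,-0.001,-0.002,0,0,0.12,1, 0,-0.001,-0.002,0,0,0.24,1, 0,-0.001,-0.002,0,0,0.36,1, 0,-0.001,-0.002,0,0,0.36,1]' >/dev/null; python3 st.py
python3 -m jog '[0,0,0,0,0,0.14,1, 0,0,0,0,0,0.14,1]'>/dev/null; python3 st.py
python3 -m jog '[0,0,0,0,0,0.1,1, 0,0,0,0,0,0.1,1]'>/dev/null; python3 st.py
python3 -m jog '[0,0,0,0,0,0.1,1, 0,0,0,0,0,0.1,1]'>/dev/null; python3 st.py
```

```text
[0.5597 0.226  0.0738] clamp [0.0961 0.0004] cw angle 0.3595 q6 0.7481023353287474 op 0.148 gf 59.838409423828125 F [  4.18  -0.22 -13.83] T [-0.061 -0.787 -0.26 ] j6 0.354
[0.5599 0.2259 0.0738] clamp [0.096  0.0002] cw angle 0.4978 q6 0.886488619525932 op 0.146 gf 59.59608793258667 F [  5.69   0.16 -15.02] T [-0.06  -0.932 -0.031] j6 0.602
[0.56   0.2258 0.0738] clamp [0.0959 0.    ] cw angle 0.5973 q6 0.9859503702938726 op 0.148 gf 59.536094069480896 F [  6.16  -0.38 -14.8 ] T [-0.163 -0.977 -0.029] j6 0.399
[0.5601 0.2257 0.0738] clamp [ 0.0959 -0.0001] cw angle 0.6973 q6 1.085947111782855 op 0.148 gf 59.50148642063141 F [  5.84  -2.02 -15.12] T [-0.171 -1.045 -0.005] j6 0.406
```

```bash
python3 -m jog '[0.0004,0.0003,0.0018,0,0,0.0,1, 0.0004,0.0003,0.0018,0,0,0.06,1, 0.0004,0.0003,0.0018,0,0,0.06,1]'>/dev/null; python3 st.py
python3 -m jog '[0,0,0,0,0,0.06,1, 0,0,0,0,0,0.06,1]'>/dev/null; python3 st.py
python3 -m jog '[0,0,0,0,0,0.1,1, 0,0,0,0,0,0.1,1]'>/dev/null; python3 st.py
python3 -m jog '[0,0,0,0,0,0.04,1, 0,0,0,0,0,0.04,1]'>/dev/null; python3 st.py
python3 -m jog '[0,0,0,0,0,0.04,1, 0,0,0,0,0,0.04,1]'>/dev/null; python3 st.py
```

```text
[0.5603 0.2257 0.0737] clamp [ 0.0959 -0.0003] cw angle 0.758 q6 1.1468147659440542 op 0.15 gf 61.70637130737305 F [-1.3  -4.5   0.54] T [-0.8    0.238 -0.038] j6 0.25
[0.5604 0.2256 0.0737] clamp [ 0.0958 -0.0004] cw angle 0.8181 q6 1.2068713388428045 op 0.149 gf 61.698657274246216 F [-1.1  -5.78  0.17] T [-0.967  0.233 -0.017] j6 0.229
[0.5605 0.2254 0.0737] clamp [ 0.0957 -0.0005] cw angle 0.9182 q6 1.3071022090103077 op 0.149 gf 61.70272350311279 F [-2.15 -4.69  0.51] T [-0.98   0.192  0.072] j6 0.521
[0.5605 0.2254 0.0736] clamp [ 0.0956 -0.0005] cw angle 0.9575 q6 1.3463838099901262 op 0.148 gf 61.69195353984833 F [-0.06 -7.02  1.11] T [-1.051  0.143  0.076] j6 0.285
[0.5605 0.2253 0.0737] clamp [ 0.0955 -0.0005] cw angle 0.9974 q6 1.3863401598500744 op 0.147 gf 61.69122755527496 F [-1.07 -5.98  0.17] T [-1.075  0.166  0.149] j6 0.3
```

```bash
for i in 1 2 3 4; do python3 -m jog '[0,0,0,0,0,0.05,1, 0,0,0,0,0,0.05,1, 0,0,0,0,0,0.05,1]'>/dev/null; python3 st.py; done
python3 - <<'E'
from h import *
c=camera("side");save(c,"s2.png",(235,160,335,260),6)
c=camera("scene");np.save("sc2.npy",c,allow_pickle=True)
E
```

```text
[0.5605 0.2252 0.0736] clamp [ 0.0955 -0.0006] cw angle 1.047 q6 1.435970274625778 op 0.144 gf 61.69477164745331 F [-0.21 -6.24  0.48] T [-1.105  0.17   0.132] j6 0.162
[0.5606 0.2252 0.0737] clamp [ 0.0954 -0.0006] cw angle 1.097 q6 1.4859020434377876 op 0.149 gf 61.69761121273041 F [-0.58 -6.47  0.65] T [-1.13   0.214  0.129] j6 0.179
[0.5606 0.2251 0.0737] clamp [ 0.0953 -0.0006] cw angle 1.1469 q6 1.5358541405413382 op 0.147 gf 61.70627295970917 F [-0.88 -8.09  0.77] T [-1.194  0.187  0.147] j6 0.201
[0.5606 0.225  0.0737] clamp [ 0.0952 -0.0007] cw angle 1.1971 q6 1.5859779871810298 op 0.151 gf 61.69105768203735 F [-0.76 -8.    0.52] T [-1.292  0.173  0.141] j6 0.128
```

View pics/s2.png

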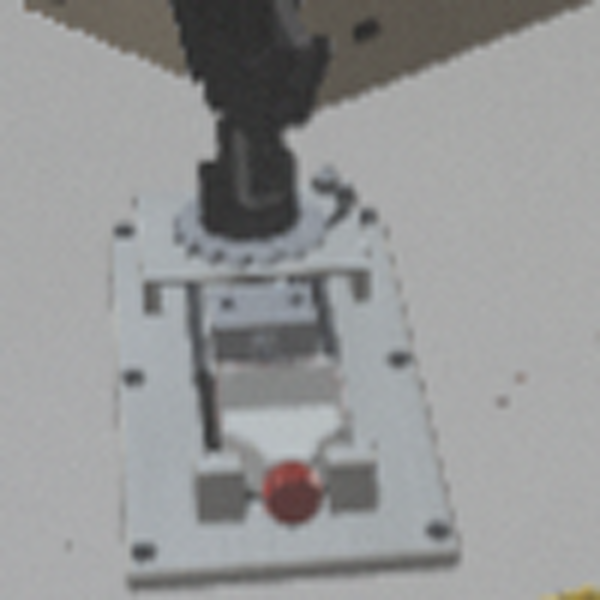

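```bash
python3 -m jog '[0,0,0,0,0,0.05,1, 0,0,0,0,0,0.05,1, 0,0,0,0,0,0.05,1]'>/dev/null; python3 st.py
python3 -m jog '[0,0,0,0,0,0.05,1, 0,0,0,0,0,0.088,1, 0,0,0,0,0,0.088,1]'>/dev/null; python3 st.py
python3 -m jog '[0,0,0,0,0,0,1, 0,0,0,0,0,0,1]'>/dev/null; python3 st.py
```

```text
[0.5606 0.2249 0.0737] clamp [ 0.0952 -0.0007] cw angle 1.2469 q6 1.6358076966971264 op 0.149 gf 61.70723855495453 F [-0.86 -6.81  1.02] T [-1.315  0.137  0.299] j6 0.224
[0.5606 0.2248 0.0737] clamp [ 0.0951 -0.0008] cw angle 1.3352 q6 1.7241907717350733 op 0.146 gf 61.738725900650024 F [-1.21 -7.94  1.44] T [-1.467  0.157  0.299] j6 0.404
[0.5606 0.2248 0.0737] clamp [ 0.095  -0.0008] cw angle 1.3348 q6 1.7237664946041487 op 0.15 gf 61.73985958099365 F [-0.8  -8.15 -0.02] T [-1.371  0.15   0.23 ] j6 0.246
```

```bash
cat > av.py <<'E'
from h import *
from scipy.spatial.transform import Rotation as Ro
Ts=[];Fs=[]
for i in range(6):
    camera("side");o=get_obs();Ts.append(o["torque"]);Fs.append(o["wrist_force"])
q=o["eef_rot"];R=Ro.from_quat([q[1],q[2],q[3],q[0]]).as_matrix()
print("cw",(1.3698-np.arctan2(R[1,0],R[0,0])).round(4),"Tz",np.mean(Ts,0)[2].round(3),"sd",np.std(Ts,0)[2].round(3),"F",np.mean(Fs,0).round(1),"t",o["time_s"])
E
python3 av.py
for i in 1 2 3 4; do python3 -m jog '[0,0,0,0,0,-0.03,1, 0,0,0,0,0,-0.03,1]'>/dev/null; python3 av.py; done
```

```text
cw 1.3348 Tz 0.237 sd 0.011 F [-1.2 -8.1  0.8] t 17.8
cw 1.3047 Tz 0.289 sd 0.021 F [-1.  -7.7  0.4] t 18.35
cw 1.2747 Tz 0.293 sd 0.022 F [-1.1 -7.8  0.6] t 18.9
cw 1.2447 Tz 0.257 sd 0.027 F [-1.2 -7.8  0.6] t 19.45
cw 1.2153 Tz 0.038 sd 0.02 F [-1.2 -7.8  0.7] t 20.0
```

The knob pushes back with about 0.26 N m until the pawl takes over at 1.22 rad. Up to tooth 2 there was no load, so tooth 3 is the first that bears firmly. I'll release and back off.

```bash
python3 -m jog '[0,0,0,0,0,0,0.75, 0,0,0,0,0,0,0.6, 0,0,0,0,0,0,0.6, 0,0,-0.04,0,0,0,0.6, 0,0,-0.09,0,0,0,0.6, 0,0,-0.14,0,0,0,0.5, 0,0,-0.14,0,0,0,0.5]'; python3 av.py
python3 -m jog '[0,0,0,0,0,-0.18,0.5, 0,0,0,0,0,-0.36,0.5, 0,0,0,0,0,-0.54,0.5, 0,0,0,0,0,-0.72,0.5, 0,0,0,0,0,-0.9,0.5, 0,0,0,0,0,-1.08,0.5, 0,0,0,0,0,-1.215,0.5, 0,0,0,0,0,-1.215,0.5]' ; python3 av.py
python3 - <<'E'
from h import *
c=camera("wrist");np.save("w8.npy",c,allow_pickle=True)
th=1.3698;Rc=np.array([[np.cos(th),-np.sin(th)],[np.sin(th),np.cos(th)]]);t=np.array([.5409,.1318])
for n in("flask","jaw","jaw_front","knob_grip"):
    for s in spot_in(c,n)[:2]: print(n,s["confidence"],((np.array(s["xyz"])[:2]-t)@Rc).round(4))
# bar angle: rectify the plane z=.068 around the knob, brightness in dark parts
N=121;g=(np.arange(N)-60)*.0005
X,Y=np.meshgrid(g,g);L=np.c_[X.ravel()+.095,Y.ravel()]
w=np.c_[L@Rc.T+t,np.full(len(L),.068)];uv=proj(c,w).astype(np.float32)
im=cv2.remap(c["frame"],uv[:,0].reshape(N,N),uv[:,1].reshape(N,N),1).mean(2)
for r in range(0,N,5): print(" ".join("%3d"%v for v in im[r,::5]))
E
```

```text
time_s: 20.88
eef_pos: [0.563, 0.2272, 0.2183]
eef_rot: [-0.001, 0.997, 0.076, 0.005]
wrist_force: [0.5, -0.5, -0.5]
opening: 0.501
grasp_force: 0.0
cw 1.2179 Tz -0.011 sd 0.029 F [ 0.  -0.3 -0.6] t 21.175
time_s: 22.18
eef_pos: [0.5595, 0.2262, 0.2112]
eef_rot: [-0.001, 0.776, 0.631, -0.001]
wrist_force: [1.0, -0.4, -0.6]
opening: 0.502
grasp_force: 0.0
cw 0.0041 Tz -0.003 sd 0.04 F [-0.2 -0.1  0.3] t 22.475
flask 0.57 [-0.0672  0.0067]
jaw 0.59 [0.0165 0.0019]
jaw_front 0.74 [0.0183 0.0021]
knob_grip 0.73 [0.0974 0.0023]
160 160 161 141 167 167 165 167 165 164 167 163 167 164 155  99  69  65 164 167 161 165 167 166 165
164 164 164 144 167 168 165 167 164 163 130 165 166 150 151 123 125 147 150 149 116 166 167 165 164
 69  69  68  84 168 167 165 167 165 148 150 139 152 151 152 148 149 149 150 148 127 166 168 166 165
 70  69  70  81 167 168 165 167 162 145 148 150 152 154 154 150 146 150 150 151 150 151 147 150 156
 69  80  79  89 168 168 153 169 147 148 149 148 154  19  17  44 101 133 152 153 150 152 148 151 121
 70  70  70  79 168 169 141 129 144 149 152 110  18  25  28  30  25  13
[... 1228 characters left out ...]

164 165 165 157 167 167 162 128  21  25  25  28  27  13  13  12  26  26  27  27  24 134 147 147 152
162 162 162 154 167 153 144 107  21  26  26  27  22  11  14  18  26  27  25  34 130 147 147 148 149
169 168 168 159 167 167 166 149 118  50  22  25  14  16  42  37  40  67 145 150 147 147 147 149 145
 64  63  61  76 167 166 166 167 165 155 132 146 147 153 151 151 147 149 145 149 146 146 109 152 126
 67  67  67  80 168 166 167 167 165 151 149 145 150 151 149 149 148 149 148 148 146 145 171 167 161
164 165 164 156 167 166 167 167 165 163 163 163 166 163 149 147 148 151 151 145 146 166 170 167 165
167 166 167 160 167 167 166 168 165 164 167 167 170 165 150 154 169 167 166 145 168 166 171 167 165
```

```bash
python3 -c "
from bench import hand_in
print(hand_in())"
```

```text
the job is handed in; nothing more can be done
None
```

I laid the clear flask on the bed with its neck between the posts and wound the knob to the third tooth (about 1.22 rad), the first one where the pad bore firmly by the torque readings; the job is handed in with the arm clear, but I viewed 11 pictures against the limit of 10 and made the final check from numbers only.

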